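# Find the release notch in the clamp rail and free the painted door

### The arm

A 6-joint arm with a two-finger parallel gripper is mounted at the origin on the work surface. World frame = base frame: x ahead of the robot, y to its left, z up, the work surface at z = 0. Lengths are in m, angles in rad, forces in N, time in s.
With the tool pointing down it reaches from about 0.275 to 0.75 m from the base axis. Payload 10.2 kg.
Tool frame: the origin (TCP) lies at the centre of the arm's flange, where the gripper is bolted on; the fingertips stand 173 mm ahead of it and the grasp point (between the pads) lies 155 mm ahead of it; z points along the fingers, y is the line along which they close (so a half turn about z gives the same grasp; the last joint's range is limited). The gripper opens to 85 mm and grips with 20 to 120 N. Pads are 22 mm wide; open, the fingers measure 114 mm over their backs; the gripper's body (76 mm by 85 mm) begins 54 mm behind the grasp point. The pads swing forward as they close: fully open they stand 13 mm farther back than shut.
Start: joints at [-1.514, 0.313, 1.498, -0, 1.331, -0.223], TCP at [0.145, -0.505, 0.405] pointing down, gripper open.
Joint ranges: [-2.94, 2.94], [-0.97, 2.17], [0.19, 2.56], [-1.23, 4.37], [0.02, 3.11], [-2.88, 2.88]. Speed limits (rad/s): [2.39, 2.39, 3.01, 3.14, 3.14, 3.14].

### API

Orientations are given as a unit quaternion [w, x, y, z].
In Python, from plant import sensors, get_image, camera_info, bot gives the robot as it stands. The module is installed in compiled form; this text tells all that it offers.
- The arm moves only by the shell command python3 -m creep 'ROWS' [FORCE]. ROWS is JSON, a list of rows, each an object of numbers: "fingers": the opening, from 0 (shut) to 1 (fully open); "tx", "ty", "tz": the shift along the world's x, y, z in mm; "wx", "wy", "wz": the turn, a rotation vector about the world's x, y, z in rad. In form: [{"fingers": .., "tx": .., "ty": .., "tz": .., "wx": .., "wy": .., "wz": ..}, ...]. A call has 1 to 20 rows; each row is the pose to reach, as a shift and turn from the pose commanded when the call began; what a row does not reach only later rows make up. A row lasts 1/12 s, in which the tool goes at most 41.7 mm and 7.16 degrees, less where a joint would pass 70% of its speed; a pose out of reach is approached as far as the arm can. A call with a gripper value outside its range is refused whole. The fingers move at their own pace and stop on an object; FORCE is the grip in N (left out, the last holds). Time passes only in rows, so rows that repeat a pose let the fingers close. It gives the time, the measured TCP pose, the force, the opening and the grip force at its end, in the units of the state.
- sensors.observe(): the state, without advancing time (a new reading comes with each control period).
- get_image(name): name is "scene" or "side" or "wrist"; returns the picture (400x640x3 uint8, red, green, blue); there is no depth.
- camera_info(name): a dict with "fx", "fy", "cx", "cy" (pixels), "eye" and "orientation" of the camera in the world; the wrist camera has in their place "tool_from_camera" (4x4, takes a point from camera to tool coordinates, whose origin is the TCP and whose axes are the flange's). Camera axes: x right, y down, z forward; pixel columns grow to the right and rows downward; lengths in m; the calibration is good to about 2 mm. A picture is of the moment at which its call begins: read the wrist's pose just before it. camera_info takes no time and is no camera call.
- bot.sign_off(): hands the job in; it is judged then, once.
The state is a dict: "time_s": time; "joint_positions": joint angles; "joint_velocities": joint speeds; "tau": joint torques, N m; "position": TCP position; "ee_rot": TCP orientation; "force": force on the tool from outside, world axes, zero at the start; "moment": the same for the moment, N m; "opening": opening from 0.0 (shut) to 1.0 (fully open); "grip_force": force on a finger pad.
Only numpy, scipy, OpenCV 4.12 (cv2) and the standard library are available. Lean on these libraries where they do the work, as an engineer would, in place of code of your own. Each camera call takes 0.05 s, during which the arm holds its last target. There are 200 camera calls.

### The job

The painted cabinet door is clamped in the bed behind a plain metal rail; somewhere along the top edge of that rail is a notch with a release key at its bottom. Rest a fingertip on the left end of the rail (left as the robot sees it), slide it along the top edge to the right until it finds the notch, then press the key inside fully down so that the clamp bar backs away from the door, and take the hand away. Press only the key, not the clamp bar; grasp and lift nothing, and leave the door and the loose things on the bench where they are.

Things in the scene. Friction and masses are not known exactly. Their poses are not given: they have to be found in the camera images.
- fixture: Clamping bed, fixed on the bench: plywood base 395 x 490 x 12 mm, aluminium rail along its near edge. Origin on the bench surface under the middle of the rail; x points level from the rail to the door (away from the robot), y along the rail to the left, z up. The rigid rail is 50 mm wide (x -25 to 25 mm), 490 mm long (y -245 to 245 mm); its flat top is 70 mm above the bench.
- rail_middle (a point): Middle of the rail's length and width, at the height of its top. One notch is cut across the rail's whole width, open above, near and far, 56 mm long along y, upright walls, its middle anywhere from 70 mm left to 70 mm right of this point, different each time and not reported. The key's flat top fills the notch's bottom, 22 mm below the rail's top; the rest of the rail's top is unbroken.
- rail_left_end (a point): Point on the rail's flat top near its left end, in the middle of its width, 190 mm to the left (+y of the bed) of the rail's middle, 70 mm above the bench. Here, within about 40 mm along the rail, the sweep starts; here the rail is always whole.
- release_key (a joint): The release key at the bottom of the notch, a steel bar 46 mm wide that runs on hidden inside the rail and is bared only by the notch: how far it is pressed straight down, 0 (up) to 0.008 m (fully down, on its stop). It takes about 5 N to move, gives no spring back and stays where it is left. Pressing it draws the clamp bar back 1.5 times as far.
- clamp_bar: Wooden bar 360 mm long (y), 14 mm thick, between rail and door, its top 59 mm above the bench; its near face is 14 mm behind the rail, 2 mm once released. The reported origin is not on the bar: it is the bed's origin while clamped and 12 mm nearer the robot (-x of the bed) once released.
- door: White painted cabinet door 280 x 400 x 19 mm with a recessed middle (12 mm thick), lying flat in the bed behind the clamp bar, 1.4 kg, loose. Origin at the middle of its underside; its short side along x. Top 64 mm above the bench.
- sanding_block: Cork sanding block 60 x 100 x 24 mm lying in the door's recess. Origin at the middle of its underside.
- stand_a: Small grey cone-shaped painter's stand, 52 mm across, 36 mm high, in the door's recess. Origin under its middle.
- stand_b: Another such stand, on the bench left of the bed.
- tape_roll: Roll of paper tape lying flat on the bench between robot and rail, 90 mm across, 24 mm high. Origin under its middle.
- putty_knife: Putty knife with a black handle lying on the bench, front right, about 250 mm long.
- brush: Brush with wooden handle lying on the bench left of the bed.
- filler_tin: Tin 80 mm across, 75 mm high, standing on the bench right of the bed. Origin under its middle.

How it is judged:
By the outcome, as a careful person would: the job done as asked, in the order asked, and still so for the second after the job is handed in, with the robot touching nothing.
It also fails if it takes over 51 s, if anything falls off the work surface, if the arm or the gripper's body presses on something with over 40 N, if the wrist force passes 120 N, or if a joint passes its speed limit or range.

## Working session

There is one attempt and no reset: what is moved stays moved. The work goes in short steps, Python scripts to look and compute and a shell command to move; the robot and the scene stay as the last step left them, time stands still between calls to the robot, and variables do not carry over. Pictures are saved under pics/ and viewed, at most 10 in all, crops included, and the job is handed in when it is done.

```bash
mkdir -p pics
python3 - <<'E'
from plant import sensors,get_image,camera_info
import cv2
s=sensors.observe();print(s)
for n in("scene","side"):
    print(n,camera_info(n)); cv2.imwrite(f"pics/{n}.png",get_image(n)[:,:,::-1])
print(camera_info("wrist"))
E
```

```text
{'time_s': 0.0, 'joint_positions': array([-1.51440267e+00,  3.13440724e-01,  1.49844553e+00, -1.40246952e-06,
        1.33100112e+00, -2.23387756e-01]), 'joint_velocities': array([-0.00134804,  0.00222027, -0.0001276 , -0.00012532, -0.00109868,
       -0.00286692]), 'tau': array([-2.80685606e-05, -4.12265289e+01, -2.59740472e+01, -1.53611377e-04,
        4.17015268e-03, -9.85819746e-07]), 'position': array([ 0.14496838, -0.50454461,  0.4041365 ]), 'ee_rot': array([-6.45159103e-04,  9.90231011e-01,  1.39435025e-01,  5.33109759e-05]), 'force': array([-0.40508609, -0.23655389,  0.13139103]), 'moment': array([-0.00510144,  0.04510424,  0.00538984]), 'grip_force': 0.0, 'opening': 1.0054297195791517}
scene {'fx': 443.0695807733694, 'fy': 443.0695807733694, 'cx': 318.9173328746548, 'cy': 200.06861564886202, 'eye': array([1.23656473, 0.80982112, 0.79869942]), 'orientation': array([-0.16158204,  0.29611185,  0.83785514, -0.42919434])}
side {'fx': 447.26171469983507, 'fy': 447.26171469983507, 'cx': 319.4973354387604, 'cy': 199.8440925856389, 'eye': array([0.3542377 , 1.17227168, 0.95779261]), 'orientation': array([ 0.03556   , -0.09541368,  0.89266592, -0.43906636])}
{'fx': 306.8614110173055, 'fy': 306.8614110173055, 'cx': 323.3524555751607, 'cy': 197.95655023566545, 'tool_from_camera': array([[-9.02188945e-04, -9.46426468e-01, -3.22918142e-01,
         8.40317397e-02],
       [ 9.99999213e-01, -5.72185438e-04, -1.11686754e-03,
        -7.91418818e-04],
       [ 8.72263947e-04, -3.22918895e-01,  9.46426239e-01,
         3.11261883e-02],
       [ 0.00000000e+00,  0.00000000e+00,  0.00000000e+00,
         1.00000000e+00]])}
```

View pics/scene.png

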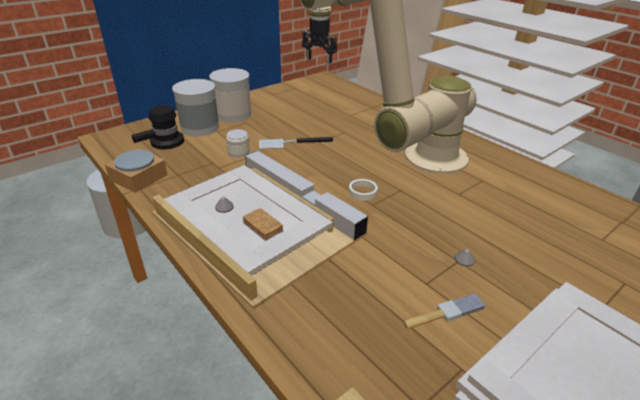

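View pics/side.png

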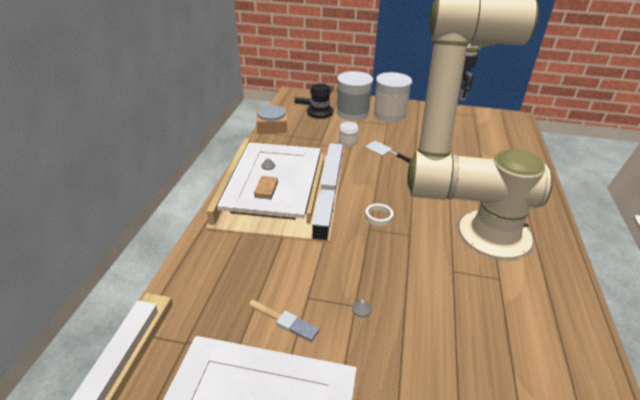

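The scene view shows the rail running from about (250,155) to (365,225), with a gap near (313,195). The side view shows it from (335,147) to (320,230), with the gap near (328,188). I'll enlarge both.

Run:
```python
import cv2,numpy as np
a=cv2.imread("pics/scene.png")[140:250,235:385];b=cv2.imread("pics/side.png")[135:245,270:420]
f=lambda i:cv2.resize(i,(800,587),interpolation=cv2.INTER_CUBIC)
cv2.imwrite("pics/c1.png",f(a));cv2.imwrite("pics/c2.png",f(b))
```

```text
(no output)
```

View pics/c1.png

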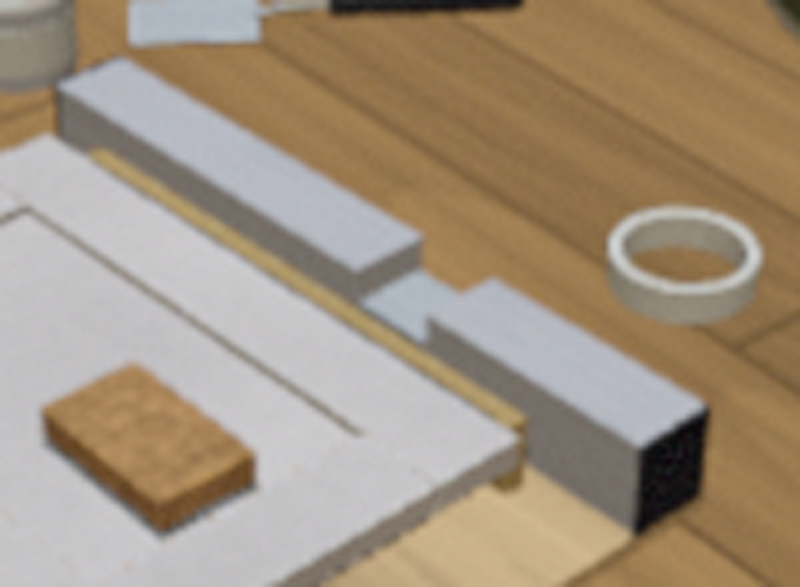

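View pics/c2.png

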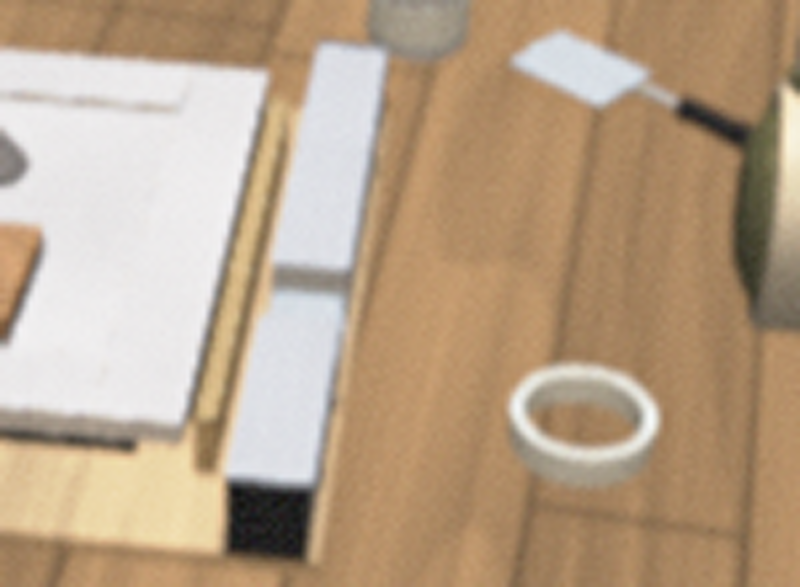

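Both crops show the rail top's four corners and the notch's right wall. In the scene crop the wall is at (420,238)/(358,272); in the side crop it is at (350,272)/(275,265). I'll triangulate these.

```bash
cat > h.py <<'E'
import numpy as np
from scipy.spatial.transform import Rotation as R
from plant import camera_info
def ray(n,p):
    c=camera_info(n);d=R.from_quat(c["orientation"],scalar_first=True).apply([(p[0]-c["cx"])/c["fx"],(p[1]-c["cy"])/c["fy"],1])
    return c["eye"],d/np.linalg.norm(d)
def tri(l):
    A=0;b=0
    for n,p in l:
        e,d=ray(n,p);M=np.eye(3)-np.outer(d,d);A=A+M;b=b+M@e
    return np.linalg.solve(A,b)
def plane(n,p,z):
    e,d=ray(n,p);return e+d*(z-e[2])/d[2]
E
python3 - <<'E'
from h import *
k=150/800;np.set_printoptions(precision=4,suppress=True)
S=lambda u,v:(235+(u+.5)*k-.5,140+(v+.5)*k-.5)
T=lambda u,v:(270+(u+.5)*k-.5,135+(v+.5)*k-.5)
P={"NR":((125,60),(388,50)),"FR":((60,88),(318,42)),"NL":((707,408),(318,487)),"FL":((638,447),(230,480)),"wN":((420,238),(350,272)),"wF":((358,272),(275,265)),"lN":((490,280),None),"lF":((428,320),None)}
for n,(a,b) in P.items():
    print(n,tri([("scene",S(*a)),("side",T(*b))]) if b else "",plane("scene",S(*a),.07),plane("side",T(*b),.07) if b else "")
t=tri([("scene",S(685,210)),("side",T(585,367))]);print("tape",t)
X={n:np.mean([plane("scene",S(*a),.07)]+([plane("side",T(*b),.07)] if b else []),0) for n,(a,b) in P.items()}
L=(X["NL"]+X["FL"])/2;Rr=(X["NR"]+X["FR"])/2;m=(L+Rr)/2;y=(L-Rr);print("len",np.linalg.norm(y));y/=np.linalg.norm(y)
print("mid",m,"y",y,"yaw",np.arctan2(-y[0],y[1]),"left_end",m+.19*y,"wR",((X["wN"]+X["wF"])/2-m)@y,"wL",((X["lN"]+X["lF"])/2-m)@y,"width",np.linalg.norm(X["NL"]-X["FL"]))
E
```

```text
NR [ 0.5534 -0.3249  0.0675] [ 0.5562 -0.32    0.07  ] [ 0.553  -0.3219  0.07  ]
FR [ 0.6046 -0.3197  0.0688] [ 0.607  -0.3147  0.07  ] [ 0.6046 -0.3211  0.07  ]
NL [0.5145 0.158  0.0639] [0.521  0.1641 0.07  ] [0.5134 0.1641 0.07  ]
FL [0.5648 0.1607 0.0633] [0.5704 0.1657 0.07  ] [0.5632 0.1693 0.07  ]
wN [ 0.533  -0.053   0.0647] [ 0.5375 -0.0478  0.07  ] [ 0.5319 -0.0445  0.07  ]
wF [ 0.5811 -0.0481  0.065 ] [ 0.5856 -0.0424  0.07  ] [ 0.5798 -0.0411  0.07  ]
lN  [0.5335 0.0082 0.07  ] 
lF  [0.584  0.0167 0.07  ] 
tape [0.3769 0.0002 0.0522]
len 0.4867423386012151
mid [ 0.5611 -0.0768  0.07  ] y [-0.0785  0.9969  0.    ] yaw 0.07854435134697701 left_end [0.5462 0.1126 0.07  ] wR 0.03296063739417688 wL 0.08914845808300399 width 0.049755329551417884
```

Measured against the text: rail length 487 mm (given 490), width 50 mm, height about 66 mm (given 70). The rail's yaw is 0.079 rad and its left end is at (0.546, 0.113). The notch appears to span +33 to +89 mm. I'll move above the left end with the fingers shut.

```bash
python3 -m creep '[{"fingers":0,"tx":401,"ty":617,"tz":0,"wz":-0.2},{"fingers":0,"tx":401,"ty":617,"tz":0,"wz":-0.2},{"fingers":0,"tx":401,"ty":617,"tz":0,"wz":-0.2},{"fingers":0,"tx":401,"ty":617,"tz":0,"wz":-0.2},{"fingers":0,"tx":401,"ty":617,"tz":0,"wz":-0.2},{"fingers":0,"tx":401,"ty":617,"tz":0,"wz":-0.2},{"fingers":0,"tx":401,"ty":617,"tz":0,"wz":-0.2},{"fingers":0,"tx":401,"ty":617,"tz":0,"wz":-0.2},{"fingers":0,"tx":401,"ty":617,"tz":0,"wz":-0.2},{"fingers":0,"tx":401,"ty":617,"tz":0,"wz":-0.2},{"fingers":0,"tx":401,"ty":617,"tz":0,"wz":-0.2},{"fingers":0,"tx":401,"ty":617,"tz":0,"wz":-0.2},{"fingers":0,"tx":401,"ty":617,"tz":0,"wz":-0.2},{"fingers":0,"tx":401,"ty":617,"tz":0,"wz":-0.2},{"fingers":0,"tx":401,"ty":617,"tz":0,"wz":-0.2},{"fingers":0,"tx":401,"ty":617,"tz":0,"wz":-0.2},{"fingers":0,"tx":401,"ty":617,"tz":0,"wz":-0.2},{"fingers":0,"tx":401,"ty":617,"tz":0,"wz":-0.2},{"fingers":0,"tx":401,"ty":617,"tz":0,"wz":-0.2},{"fingers":0,"tx":401,"ty":617,"tz":0,"wz":-0.2}]'
python3 - <<'E'
from plant import sensors
print(sensors.observe()["joint_positions"])
E
```

```text
[-1.51435536e+00  3.13412406e-01  1.49834899e+00 -1.52360074e-05
  1.33099052e+00 -2.23391437e-01]invalid input
```

```bash
python3 -m creep '[{"fingers":0,"tx":401,"ty":617,"tz":0,"wx":0,"wy":0,"wz":-0.2},{"fingers":0,"tx":401,"ty":617,"tz":0,"wx":0,"wy":0,"wz":-0.2}]'
```

```text
time_s: 0.27
position: [0.1901, -0.4345, 0.4037]
ee_rot: [-0.001, 0.999, 0.036, -0.0]
force: [0.8, 0.3, -1.0]
opening: 0.748
grip_force: 0.0
```

```bash
python3 -m creep '[{"fingers":0,"tx":356,"ty":547,"tz":0,"wx":0,"wy":0,"wz":0},{"fingers":0,"tx":356,"ty":547,"tz":0,"wx":0,"wy":0,"wz":0},{"fingers":0,"tx":356,"ty":547,"tz":0,"wx":0,"wy":0,"wz":0},{"fingers":0,"tx":356,"ty":547,"tz":0,"wx":0,"wy":0,"wz":0},{"fingers":0,"tx":356,"ty":547,"tz":0,"wx":0,"wy":0,"wz":0},{"fingers":0,"tx":356,"ty":547,"tz":0,"wx":0,"wy":0,"wz":0},{"fingers":0,"tx":356,"ty":547,"tz":0,"wx":0,"wy":0,"wz":0},{"fingers":0,"tx":356,"ty":547,"tz":0,"wx":0,"wy":0,"wz":0},{"fingers":0,"tx":356,"ty":547,"tz":0,"wx":0,"wy":0,"wz":0},{"fingers":0,"tx":356,"ty":547,"tz":0,"wx":0,"wy":0,"wz":0},{"fingers":0,"tx":356,"ty":547,"tz":0,"wx":0,"wy":0,"wz":0},{"fingers":0,"tx":356,"ty":547,"tz":0,"wx":0,"wy":0,"wz":0},{"fingers":0,"tx":356,"ty":547,"tz":0,"wx":0,"wy":0,"wz":0},{"fingers":0,"tx":356,"ty":547,"tz":0,"wx":0,"wy":0,"wz":0},{"fingers":0,"tx":356,"ty":547,"tz":0,"wx":0,"wy":0,"wz":0},{"fingers":0,"tx":356,"ty":547,"tz":0,"wx":0,"wy":0,"wz":0},{"fingers":0,"tx":356,"ty":547,"tz":0,"wx":0,"wy":0,"wz":0},{"fingers":0,"tx":356,"ty":547,"tz":0,"wx":0,"wy":0,"wz":0}]'
python3 - <<'E'
from plant import sensors,get_image
import cv2
s=sensors.observe();print(s["joint_positions"],s["position"],s["ee_rot"],s["opening"])
cv2.imwrite("pics/w1.png",get_image("wrist")[:,:,::-1])
E
```

```text
time_s: 1.77
position: [0.5466, 0.1133, 0.4038]
ee_rot: [0.0, 0.999, 0.041, -0.001]
force: [-0.8, -1.6, -0.6]
opening: -0.001
grip_force: 0.0
[-5.50175763e-03  3.87292863e-01  1.39603130e+00 -1.09354588e-04
  1.35973602e+00  1.48333715e+00] [0.54660675 0.11328567 0.4038251 ] [ 1.93043505e-05  9.99159749e-01  4.09787164e-02 -7.35456327e-04] -0.00114899501965378
```

View pics/w1.png

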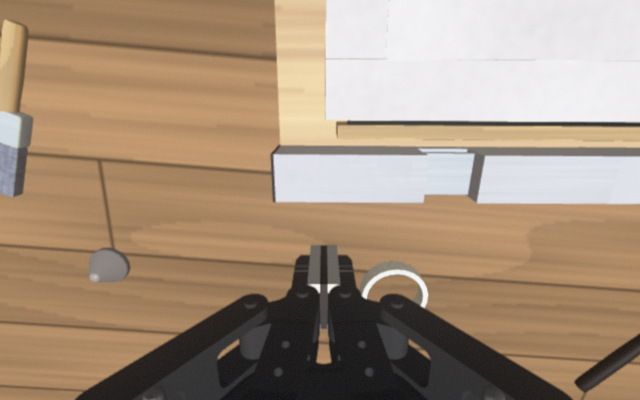

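The wrist view shows the rail level in the picture: left end top corners at (274,153)/(274,202), notch left edge at column 424 and right edge near 478. I'll place these on the plane z=0.07.

Run:
```python
from h import *
np.set_printoptions(precision=4,suppress=True)
p=np.array([.5466,.1133,.4038]);Rt=R.from_quat([0,.99916,.04098,-.0007],scalar_first=True)
c=camera_info("wrist");M=c["tool_from_camera"]
def g(u,v,z=.07):
    d=Rt.apply(M[:3,:3]@[(u-c["cx"])/c["fx"],(v-c["cy"])/c["fy"],1]);e=p+Rt.apply(M[:3,3]);return e+d*(z-e[2])/d[2]
F,N=g(274,154),g(274,202);F2,N2=g(640,154),g(640,203.5)
y=(N-N2+F-F2);y/=np.linalg.norm(y);L=(F+N)/2;m=L-.245*y
print(F,N,np.linalg.norm(F-N),"y",y,"mid",m,"left",m+.19*y,"notch",[(g(u,v)-m)@y for u,v in((424,202),(478,154),(480,203))])
```

```text
[0.5686 0.1656 0.07  ] [0.5179 0.1641 0.07  ] 0.05072394203073455 y [-0.079   0.9969  0.    ] mid [ 0.5627 -0.0794  0.07  ] left [0.5476 0.11   0.07  ] notch [np.float64(0.08923768236329957), np.float64(0.041116141161787946), np.float64(0.030467326068186053)]
```

The wrist view agrees to within a few mm. I'll descend to about 10 mm above the rail, then approach slowly.

```bash
python3 -m creep '[{"fingers":0,"tx":0,"ty":0,"tz":-40,"wx":0,"wy":0,"wz":0},{"fingers":0,"tx":0,"ty":0,"tz":-80,"wx":0,"wy":0,"wz":0},{"fingers":0,"tx":0,"ty":0,"tz":-115,"wx":0,"wy":0,"wz":0},{"fingers":0,"tx":0,"ty":0,"tz":-140,"wx":0,"wy":0,"wz":0},{"fingers":0,"tx":0,"ty":0,"tz":-150,"wx":0,"wy":0,"wz":0},{"fingers":0,"tx":0,"ty":0,"tz":-153,"wx":0,"wy":0,"wz":0},{"fingers":0,"tx":0,"ty":0,"tz":-155,"wx":0,"wy":0,"wz":0},{"fingers":0,"tx":0,"ty":0,"tz":-157,"wx":0,"wy":0,"wz":0},{"fingers":0,"tx":0,"ty":0,"tz":-157,"wx":0,"wy":0,"wz":0}]'
python3 -m creep '[{"fingers":0,"tx":0,"ty":0,"tz":-1,"wx":0,"wy":0,"wz":0},{"fingers":0,"tx":0,"ty":0,"tz":-2,"wx":0,"wy":0,"wz":0},{"fingers":0,"tx":0,"ty":0,"tz":-2,"wx":0,"wy":0,"wz":0}]'
```

```text
time_s: 2.57
position: [0.5466, 0.1121, 0.2489]
ee_rot: [0.0, 0.999, 0.04, 0.001]
force: [0.6, -0.3, -0.4]
opening: 0.002
grip_force: 0.0
time_s: 2.82
position: [0.5464, 0.1123, 0.246]
ee_rot: [0.0, 0.999, 0.04, 0.0]
force: [-0.1, -0.2, 0.2]
opening: 0.0
grip_force: 0.0
```

```bash
python3 -m creep '[{"fingers":0,"tx":0,"ty":0,"tz":-1,"wx":0,"wy":0,"wz":0},{"fingers":0,"tx":0,"ty":0,"tz":-1,"wx":0,"wy":0,"wz":0}]'
```

```text
time_s: 2.98
position: [0.5464, 0.1123, 0.2447]
ee_rot: [0.0, 0.999, 0.04, 0.0]
force: [-0.3, -0.2, 0.2]
opening: 0.001
grip_force: 0.0
```

```bash
python3 -m creep '[{"fingers":0,"tx":0,"ty":0,"tz":-1,"wx":0,"wy":0,"wz":0},{"fingers":0,"tx":0,"ty":0,"tz":-1,"wx":0,"wy":0,"wz":0}]'
python3 -m creep '[{"fingers":0,"tx":0,"ty":0,"tz":-1,"wx":0,"wy":0,"wz":0},{"fingers":0,"tx":0,"ty":0,"tz":-1,"wx":0,"wy":0,"wz":0}]'
```

```text
time_s: 3.15
position: [0.5464, 0.1123, 0.2435]
ee_rot: [-0.0, 0.999, 0.04, -0.0]
force: [0.4, 0.0, -0.4]
opening: 0.005
grip_force: 0.0
time_s: 3.32
position: [0.5464, 0.1123, 0.2435]
ee_rot: [0.0, 0.999, 0.04, 0.0]
force: [-3.5, -0.1, 7.6]
opening: -0.005
grip_force: 4.1
```

Contact is at TCP z=0.2435, with 7.6 N. I'll slide right with a slight preload.

```bash
python3 -m creep '[{"fingers":0,"tx":0,"ty":0,"tz":-0.3,"wx":0,"wy":0,"wz":0},{"fingers":0,"tx":0.3,"ty":-4,"tz":-0.3,"wx":0,"wy":0,"wz":0},{"fingers":0,"tx":0.6,"ty":-8,"tz":-0.3,"wx":0,"wy":0,"wz":0},{"fingers":0,"tx":0.9,"ty":-12,"tz":-0.3,"wx":0,"wy":0,"wz":0},{"fingers":0,"tx":1.3,"ty":-16,"tz":-0.3,"wx":0,"wy":0,"wz":0},{"fingers":0,"tx":1.6,"ty":-20,"tz":-0.3,"wx":0,"wy":0,"wz":0}]'
python3 -m creep '[{"fingers":0,"tx":0.3,"ty":-4,"tz":0,"wx":0,"wy":0,"wz":0},{"fingers":0,"tx":0.6,"ty":-8,"tz":0,"wx":0,"wy":0,"wz":0},{"fingers":0,"tx":0.9,"ty":-12,"tz":0,"wx":0,"wy":0,"wz":0},{"fingers":0,"tx":1.3,"ty":-16,"tz":0,"wx":0,"wy":0,"wz":0},{"fingers":0,"tx":1.6,"ty":-20,"tz":0,"wx":0,"wy":0,"wz":0}]'
```

```text
time_s: 3.82
position: [0.5483, 0.0926, 0.2435]
ee_rot: [-0.001, 0.999, 0.04, 0.001]
force: [-0.8, 5.0, 6.9]
opening: -0.005
grip_force: 3.7
time_s: 4.23
position: [0.5499, 0.0726, 0.2435]
ee_rot: [-0.001, 0.999, 0.04, 0.001]
force: [0.1, 4.5, 7.0]
opening: 0.002
grip_force: 3.8
```

```bash
python3 -m creep '[{"fingers":0,"tx":0.4,"ty":-5,"tz":0,"wx":0,"wy":0,"wz":0},{"fingers":0,"tx":0.8,"ty":-10,"tz":0,"wx":0,"wy":0,"wz":0},{"fingers":0,"tx":1.2,"ty":-15,"tz":0,"wx":0,"wy":0,"wz":0},{"fingers":0,"tx":1.6,"ty":-20,"tz":0,"wx":0,"wy":0,"wz":0},{"fingers":0,"tx":2,"ty":-25,"tz":0,"wx":0,"wy":0,"wz":0},{"fingers":0,"tx":2.4,"ty":-30,"tz":0,"wx":0,"wy":0,"wz":0},{"fingers":0,"tx":2.8,"ty":-35,"tz":0,"wx":0,"wy":0,"wz":0},{"fingers":0,"tx":3.1,"ty":-40,"tz":0,"wx":0,"wy":0,"wz":0},{"fingers":0,"tx":3.5,"ty":-45,"tz":0,"wx":0,"wy":0,"wz":0}]'
python3 -m creep '[{"fingers":0,"tx":0.3,"ty":-4,"tz":0,"wx":0,"wy":0,"wz":0},{"fingers":0,"tx":0.6,"ty":-8,"tz":0,"wx":0,"wy":0,"wz":0},{"fingers":0,"tx":0.9,"ty":-12,"tz":0,"wx":0,"wy":0,"wz":0}]'
python3 -m creep '[{"fingers":0,"tx":0.3,"ty":-4,"tz":0,"wx":0,"wy":0,"wz":0},{"fingers":0,"tx":0.6,"ty":-8,"tz":0,"wx":0,"wy":0,"wz":0}]'
```

```text
time_s: 4.98
position: [0.5534, 0.0276, 0.2435]
ee_rot: [-0.0, 0.999, 0.04, 0.001]
force: [-1.3, 4.9, 7.5]
opening: -0.003
grip_force: 3.9
time_s: 5.23
position: [0.5543, 0.0156, 0.2434]
ee_rot: [-0.001, 0.999, 0.04, 0.001]
force: [-0.9, 5.3, 8.1]
opening: 0.002
grip_force: 3.9
time_s: 5.4
position: [0.5549, 0.0077, 0.2434]
ee_rot: [-0.001, 0.999, 0.04, 0.001]
force: [-0.8, 4.9, 8.0]
opening: 0.006
grip_force: 3.7
```

```bash
python3 -m creep '[{"fingers":0,"tx":0.3,"ty":-4,"tz":0,"wx":0,"wy":0,"wz":0},{"fingers":0,"tx":0.6,"ty":-8,"tz":0,"wx":0,"wy":0,"wz":0}]'
python3 -m creep '[{"fingers":0,"tx":0.2,"ty":-3,"tz":0,"wx":0,"wy":0,"wz":0},{"fingers":0,"tx":0.5,"ty":-6,"tz":0,"wx":0,"wy":0,"wz":0}]'
python3 -m creep '[{"fingers":0,"tx":0.2,"ty":-3,"tz":0,"wx":0,"wy":0,"wz":0},{"fingers":0,"tx":0.4,"ty":-5,"tz":0,"wx":0,"wy":0,"wz":0}]'
```

```text
time_s: 5.57
position: [0.5553, -0.0007, 0.2429]
ee_rot: [-0.0, 0.999, 0.04, 0.001]
force: [-0.4, -0.5, -0.6]
opening: -0.002
grip_force: 0.0
time_s: 5.73
position: [0.5556, -0.007, 0.2422]
ee_rot: [0.0, 0.999, 0.04, -0.0]
force: [0.2, -0.0, 0.2]
opening: 0.004
grip_force: 0.0
time_s: 5.9
position: [0.5561, -0.0121, 0.2422]
ee_rot: [-0.0, 0.999, 0.04, -0.0]
force: [-0.4, 0.1, 0.3]
opening: 0.003
grip_force: 0.0
```

The contact force vanished and the tip dropped 1.3 mm, so the notch is found. I'll centre in it and descend towards the key.

```bash
python3 -m creep '[{"fingers":0,"tx":0.4,"ty":-5,"tz":0,"wx":0,"wy":0,"wz":0},{"fingers":0,"tx":0.4,"ty":-5,"tz":-4,"wx":0,"wy":0,"wz":0},{"fingers":0,"tx":0.4,"ty":-5,"tz":-8,"wx":0,"wy":0,"wz":0},{"fingers":0,"tx":0.4,"ty":-5,"tz":-12,"wx":0,"wy":0,"wz":0},{"fingers":0,"tx":0.4,"ty":-5,"tz":-12,"wx":0,"wy":0,"wz":0}]'
python3 -m creep '[{"fingers":0,"tx":0,"ty":0,"tz":-3,"wx":0,"wy":0,"wz":0},{"fingers":0,"tx":0,"ty":0,"tz":-6,"wx":0,"wy":0,"wz":0},{"fingers":0,"tx":0,"ty":0,"tz":-8,"wx":0,"wy":0,"wz":0},{"fingers":0,"tx":0,"ty":0,"tz":-10,"wx":0,"wy":0,"wz":0},{"fingers":0,"tx":0,"ty":0,"tz":-10,"wx":0,"wy":0,"wz":0}]'
```

```text
time_s: 6.32
position: [0.5562, -0.0166, 0.2293]
ee_rot: [-0.0, 0.999, 0.04, -0.001]
force: [-0.1, 0.2, 0.1]
opening: -0.003
grip_force: 0.0
time_s: 6.73
position: [0.5565, -0.0167, 0.2202]
ee_rot: [-0.0, 0.999, 0.04, -0.0]
force: [-0.3, -0.4, 0.2]
opening: -0.001
grip_force: 0.0
```

```bash
python3 -m creep '[{"fingers":0,"tx":0,"ty":0,"tz":-1,"wx":0,"wy":0,"wz":0},{"fingers":0,"tx":0,"ty":0,"tz":-2,"wx":0,"wy":0,"wz":0},{"fingers":0,"tx":0,"ty":0,"tz":-3,"wx":0,"wy":0,"wz":0},{"fingers":0,"tx":0,"ty":0,"tz":-4,"wx":0,"wy":0,"wz":0},{"fingers":0,"tx":0,"ty":0,"tz":-5,"wx":0,"wy":0,"wz":0}]'
python3 -m creep '[{"fingers":0,"tx":0,"ty":0,"tz":-1,"wx":0,"wy":0,"wz":0},{"fingers":0,"tx":0,"ty":0,"tz":-1.5,"wx":0,"wy":0,"wz":0}]'
```

```text
time_s: 7.15
position: [0.5565, -0.0167, 0.2155]
ee_rot: [0.0, 0.999, 0.04, 0.0]
force: [-0.8, 0.5, 5.0]
opening: 0.002
grip_force: 2.4
time_s: 7.32
position: [0.5565, -0.0167, 0.2138]
ee_rot: [-0.0, 0.999, 0.04, 0.0]
force: [-0.8, 1.4, 5.1]
opening: -0.001
grip_force: 2.3
```

The key is moving at about 5 N. I'll press on until it meets its stop.

```bash
python3 -m creep '[{"fingers":0,"tx":0,"ty":0,"tz":-0.5,"wx":0,"wy":0,"wz":0},{"fingers":0,"tx":0,"ty":0,"tz":-1,"wx":0,"wy":0,"wz":0},{"fingers":0,"tx":0,"ty":0,"tz":-1,"wx":0,"wy":0,"wz":0}]'
python3 -m creep '[{"fingers":0,"tx":0,"ty":0,"tz":-0.7,"wx":0,"wy":0,"wz":0},{"fingers":0,"tx":0,"ty":0,"tz":-0.7,"wx":0,"wy":0,"wz":0}]'
```

```text
time_s: 7.57
position: [0.5565, -0.0167, 0.2134]
ee_rot: [0.0, 0.999, 0.04, 0.0]
force: [-2.8, 2.2, 9.7]
opening: 0.002
grip_force: 4.5
time_s: 7.73
position: [0.5566, -0.0167, 0.2132]
ee_rot: [0.0, 0.999, 0.04, 0.0]
force: [-4.9, 3.1, 15.3]
opening: -0.001
grip_force: 7.4
```

It is on the stop: 30 mm below the rail top, with the force rising and no further motion. I'll retract straight up and check.

```bash
python3 -m creep '[{"fingers":0,"tx":0,"ty":0,"tz":3,"wx":0,"wy":0,"wz":0},{"fingers":0,"tx":0,"ty":0,"tz":10,"wx":0,"wy":0,"wz":0},{"fingers":0,"tx":0,"ty":0,"tz":25,"wx":0,"wy":0,"wz":0},{"fingers":0,"tx":0,"ty":0,"tz":45,"wx":0,"wy":0,"wz":0},{"fingers":0,"tx":0,"ty":0,"tz":80,"wx":0,"wy":0,"wz":0},{"fingers":0,"tx":0,"ty":0,"tz":120,"wx":0,"wy":0,"wz":0},{"fingers":0,"tx":0,"ty":0,"tz":160,"wx":0,"wy":0,"wz":0},{"fingers":0,"tx":0,"ty":0,"tz":190,"wx":0,"wy":0,"wz":0},{"fingers":0,"tx":0,"ty":0,"tz":190,"wx":0,"wy":0,"wz":0},{"fingers":0,"tx":0,"ty":0,"tz":190,"wx":0,"wy":0,"wz":0}]'
python3 - <<'E'
from plant import get_image
import cv2
cv2.imwrite("pics/w2.png",get_image("wrist")[:,:,::-1])
E
```

```text
time_s: 8.57
position: [0.5564, -0.0168, 0.4035]
ee_rot: [0.0, 0.999, 0.04, 0.001]
force: [0.0, 0.1, -0.3]
opening: -0.004
grip_force: 0.0
```

View pics/w2.png

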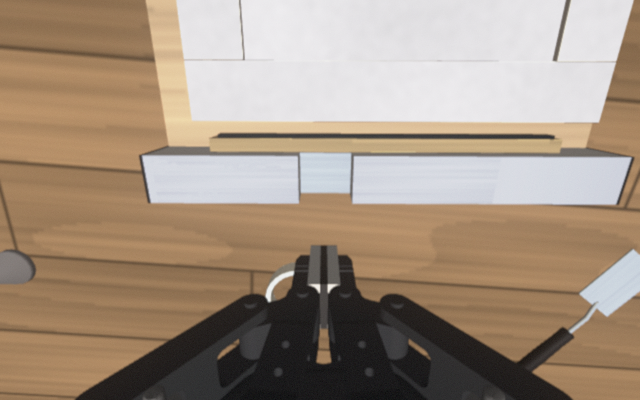

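The view shows the clamp bar (rows 136-152) now close against the rail, with a clear gap to the door edge (row 122). The door, tape roll and knife look undisturbed.

```bash
python3 -c "
from plant import bot
print(bot.sign_off())"
```

```text
the job is handed in; nothing more can be done
None
```

The fingertip slid along the rail from its left end to the notch and pressed the key to its stop; the last picture shows the clamp bar backed away from the door, the hand is clear above the bench, and I handed the job in after about 9 s.

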